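Take the spice caddy off its hook and load it

TASK

Lift the green caddy off the deep hook it hangs on and stand it on the chopping board; then stand the green-capped spice jar upright in either compartment of the caddy. Put things down rather than dropping them, and leave the lemon and the apple where they are.

Things in the scene. Friction and masses are not known exactly. Their poses are not given: they have to be found in the camera images.
- caddy: Green open-topped caddy, loose, about 0.3 kg, 150 long (x), 130 wide (y). Origin: centre of its underside, z up. Rim 48 high, walls 4, floor 5 thick; a divider at x = 0 makes two compartments, 69 by 122 inside, centred at x = -36.5 and +36.5. At the start it hangs upright by its bail on the hook, its axes within 0.1 rad of the stand's, its underside about 65 above the worktop.
- bail_top (a point): Middle of the caddy's rigid bail, 122 above its underside. The bail is an 8 thick round steel bar in the caddy's plane x = 0: legs at y = -63 and +63; a level bar, axis 122 above the underside, from 14 to 51 either side of the middle (pinch it from above across x, about 36 from the middle); between them a kink, axis 130 high, that sits in the hook.
- hook_stand: Fixed dark steel stand with one upturned hook, 227 high. Origin on the worktop below the hook's saddle. The 10 thick bar lies in the plane y = 0: post at x = +118 on a wooden foot (70 by 100), arm from it to the saddle (arm's top side 219 high), saddle at x = 0, tip upturned at x = -23 with a 13 ball, top 227 high. Its -x side faces the robot, turned up to 0.3 rad.
- hook_saddle (a point): Top of the bar at the bottom of the saddle, 191 above the worktop (bar's underside 181); axes as the stand's. The caddy must rise at least 36 for its bail to clear the tip; up to 68 its rim stays below the bar. Then it is drawn off along the stand's -x, about 110 until its rear wall too is past the tip.
- board: Wooden chopping board lying flat, fixed, 210 (its x) by 300 (its y) by 22 thick. Origin at the centre of its underside, on the worktop; its y axis points roughly along the world's x axis. Wall cabinets overhang the back of the worktop beyond it, about 450 above the worktop; the nearer part of the board is clearer of them.
- jar: Spice jar with a green cap, 46 diameter, 106 high, standing upright on the worktop, loose. Origin at the centre of its underside, z up.
- citrus: Yellow lemon, about 74 by 53, a bystander lying at the right. Origin at its underside.
- red_apple: Apple, about 70 across, a bystander at the right. Origin at its underside.
Not all that is in view belongs to the job. What is shaped like the jar but pink is not meant.

How it is judged:
By the outcome, as a careful person would: the job done as asked, in the order asked, and still so for the second after the job is handed in, with the robot touching nothing.
It also fails if it takes over 64 s, if anything falls off the work surface, if the arm or the gripper's body presses on something with over 40 N, if the wrist force passes 120 N, or if a joint passes its speed limit or range.

ROBOT

A 6-joint arm with a two-finger parallel gripper is mounted at the origin on a cart in front of the work surface, level with it; the furniture and walls round the work are solid. World frame = base frame: x ahead of the robot, y to its left, z up, the work surface at z = 0. Lengths are in m, angles in rad, forces in N, time in s.
With the tool pointing down it reaches from about 0.375 to 0.975 m from the base axis. Payload 3.8 kg.
Tool frame: the origin (TCP) lies on the mounting face of the last link; the fingertips stand 173 mm ahead of it and the grasp point (between the pads) lies 155 mm ahead of it; z points along the fingers, y is the line along which they close (so a half turn about z gives the same grasp; the last joint's range is limited). The gripper opens to 85 mm and grips with 20 to 120 N. Pads are 22 mm wide; open, the fingers measure 114 mm over their backs; the gripper's body (76 mm by 85 mm) begins 54 mm behind the grasp point. The pads swing forward as they close: fully open they stand 13 mm farther back than shut.
Start: joints at [-1.214, 0.264, 1.604, -0, 1.274, -0.037], TCP at [0.259, -0.623, 0.405] pointing down, gripper open.
Joint ranges: [-2.63, 2.63], [-0.94, 2.18], [0.31, 2.57], [-1.31, 4.45], [0, 2.66], [-2.55, 2.55]. Speed limits (rad/s): [2.57, 2.57, 3.14, 3.14, 3.14, 3.14].

INTERFACE

Orientations are given as a rotation vector (axis times angle).
In Python, from workcell import bot gives the robot as it stands.
- The arm moves only by the tool drive_tool, never from a script. Its argument "increments" is a list of rows, each an object with "delta_pos": the shift along the tool's x, y, z in mm, a list of three; "turn": the turn about the tool's z in rad; "jaw": the opening, from -1 (shut) to 1 (fully open). A call has 1 to 8 rows; each row shifts and turns the commanded pose from where the row before left it, along the tool's axes as they then stand; what a row does not reach is not made up. A row lasts 1/12 s, in which the tool goes at most 41.7 mm and 7.16 degrees, less where a joint would pass 70% of its speed; a pose out of reach is approached as far as the arm can. A call is refused whole if a number of a shift passes 41.7 or a number of a turn 0.125, either way. A call with a gripper value outside its range is refused whole. The fingers move at their own pace and stop on an object; "grip_force" is the grip in N (left out, the last holds). Time passes only in rows, so rows that do not move let the fingers close. It gives the time, the measured TCP pose, the force, the opening and the grip force at its end, in the units of the state.
- bot.read_state(): the state, without advancing time (a new reading comes with each control period).
- bot.read_camera(name): name is "side" or "top" or "wrist"; returns a dict with "pixels" (400x640x3 uint8, red, green, blue), "fovy" (degrees; the focal length in pixels is half the picture's height over the tangent of half this angle, whatever the lens; pixels are square), "cx", "cy" (the principal point, pixels), "k1" (the pictures are not rectified: a ray, as slopes to the right and down, at radius r is drawn at 1 + k1 r^2 times it, then the intrinsics apply), "camera_from_world" (4x4, takes a point from world to camera coordinates); the wrist camera has in their place "hand_eye" (4x4, takes a point from camera to tool coordinates, whose origin is the TCP and whose axes are the flange's). Camera axes: x right, y down, z forward; pixel columns grow to the right and rows downward; lengths in m; the calibration is good to about 2 mm. A picture is of the moment at which its call begins: read the wrist's pose just before it. There is no depth.
- bot.finish_job(): hands the job in; it is judged then, once.
The state is a dict: "time": time; "q": joint angles; "joint_vel": joint speeds; "joint_torque": joint torques, N m; "tool_pos": TCP position; "tcp_rot": TCP orientation; "wrist_force": force on the tool from outside, world axes, zero at the start; "torque": the same for the moment, N m; "width": opening from 0.0 (shut) to 1.0 (fully open); "grip_force": force on a finger pad.
Only numpy, scipy, OpenCV 4.12 (cv2) and the standard library are available. Lean on these libraries where they do the work, as an engineer would, in place of code of your own. Each camera call takes 0.05 s, during which the arm holds its last target. There are 200 camera calls.

## Working session

There is one attempt and no reset: what is moved stays moved. The work goes in short steps, Python scripts to look and compute and a tool call to move; the robot and the scene stay as the last step left them, time stands still between calls to the robot, and variables do not carry over. Pictures are saved under pics/ and viewed, at most 10 in all, crops included, and the job is handed in when it is done.

Besides the shell and the picture viewer there is one more tool, called in YAML: its name, and indented under it one key for each argument. drive_tool: Moves the arm, as the interface text tells. Its arguments: {"type":"object","properties":{"increments":{"type":"array"},"grip_force":{"type":"number"}},"required":["increments"]}

```bash
mkdir -p pics; ls; cat > h.py <<'E'
import numpy as np, cv2
from scipy.spatial.transform import Rotation as R
from workcell import bot
def grab(name):
    s=bot.read_state(); c=bot.read_camera(name)
    f=200/np.tan(np.radians(c["fovy"])/2)
    if name=="wrist":
        T=np.eye(4);T[:3,:3]=R.from_rotvec(s["tcp_rot"]).as_matrix();T[:3,3]=s["tool_pos"]
        W=T@np.array(c["hand_eye"])
    else: W=np.linalg.inv(np.array(c["camera_from_world"]))
    return dict(img=np.array(c["pixels"]),f=f,cx=c["cx"],cy=c["cy"],k1=c["k1"],W=W)
def ray(c,u,v):
    d=np.array([(u-c["cx"])/c["f"],(v-c["cy"])/c["f"]]);p=d.copy()
    for _ in range(20): p=d/(1+c["k1"]*(p@p))
    r=c["W"][:3,:3]@np.array([p[0],p[1],1]); return c["W"][:3,3],r/np.linalg.norm(r)
def atz(c,u,v,z):
    o,r=ray(c,u,v); return o+r*(z-o[2])/r[2]
def proj(c,P):
    q=np.linalg.inv(c["W"])@np.append(P,1); p=q[:2]/q[2]; p=p*(1+c["k1"]*(p@p))
    return p*c["f"]+[c["cx"],c["cy"]]
def tri(obs):
    A=np.zeros((3,3));b=np.zeros(3)
    for c,u,v in obs:
        o,r=ray(c,u,v);M=np.eye(3)-np.outer(r,r);A+=M;b+=M@o
    return np.linalg.solve(A,b)
def save(c,n): cv2.imwrite("pics/"+n,c["img"][:,:,::-1])
E
python3 - <<'E'
from h import *
import pickle
d={}
for n in("side","top"):
    d[n]=grab(n);print(n,d[n]["W"].round(3).tolist(),d[n]["f"],d[n]["k1"])
save(d["side"],"side.png");save(d["top"],"top.png");pickle.dump(d,open("d.pkl","wb"))
s=bot.read_state();print(s["tcp_rot"],s["width"],R.from_rotvec(s["tcp_rot"]).as_matrix().round(3))
E
```

```text
pics
side [[-0.229, -0.826, 0.516, -0.164], [-0.973, 0.199, -0.113, 0.09], [-0.01, -0.528, -0.849, 1.311], [0.0, 0.0, 0.0, 1.0]] 420.36918213351333 -0.10875847922068503
top [[0.021, -0.988, 0.153, 0.3], [-0.999, -0.027, -0.036, -0.041], [0.039, -0.152, -0.988, 1.508], [0.0, 0.0, 0.0, 1.0]] 500.15638058616065 -0.049671631602684514
[-3.07897243e+00 -6.14156045e-01  4.68710329e-04] 0.9988903694853287 [[ 0.923  0.384 -0.001]
 [ 0.384 -0.923  0.002]
 [ 0.    -0.002 -1.   ]]
```

View pics/side.png

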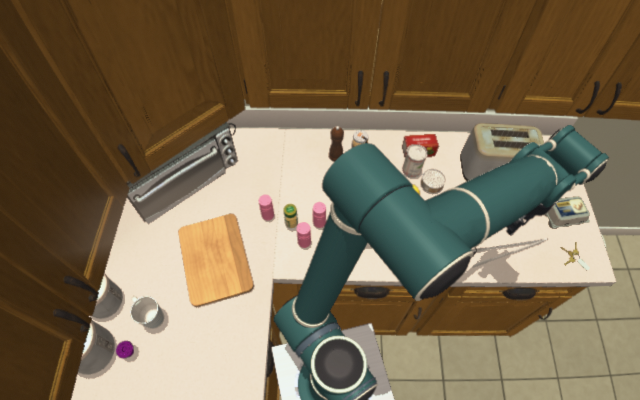

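View pics/top.png

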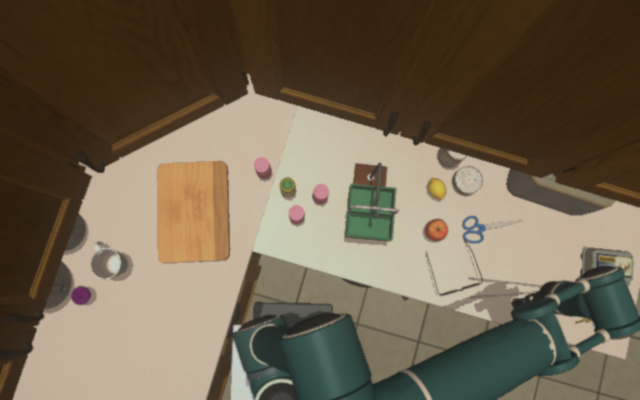

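The top view shows the caddy on its hook at (371,212), the board at (193,212), the lemon at (437,188) and the apple at (437,230). There are four jar-shaped things: pink ones at (262,167), (296,214) and (321,193), and a green-capped one at (288,186). The green-capped one fits the description. I'll confirm it in an enlarged crop.

```bash
python3 - <<'E'
from h import *
import pickle
d=pickle.load(open("d.pkl","rb"));t=d["top"]
im=t["img"][145:255,245:405][:,:,::-1]
cv2.imwrite("pics/crop1.png",cv2.resize(im,None,fx=5,fy=5,interpolation=cv2.INTER_CUBIC))
for n,u,v,z in[("jar",288,185,.106),("p1",262,165,.106),("p2",296,212,.106),("p3",321,192,.106),("foot",370,175,.0),("apple",437,230,.04),("lemon",437,188,.03)]:print(n,atz(t,u,v,z).round(3))
for u,v in[(158,163),(227,161),(229,261),(158,262)]:print("board",atz(t,u,v,.022).round(3))
E
```

```text
jar [0.55  0.007 0.106]
p1 [0.605 0.083 0.106]
p2 [ 0.473 -0.018  0.106]
p3 [ 0.532 -0.088  0.106]
foot [ 0.607 -0.241  0.   ]
apple [ 0.438 -0.438  0.04 ]
lemon [ 0.567 -0.442  0.03 ]
board [0.621 0.404 0.022]
board [0.633 0.196 0.022]
board [0.333 0.176 0.022]
board [0.325 0.383 0.022]
```

View pics/crop1.png

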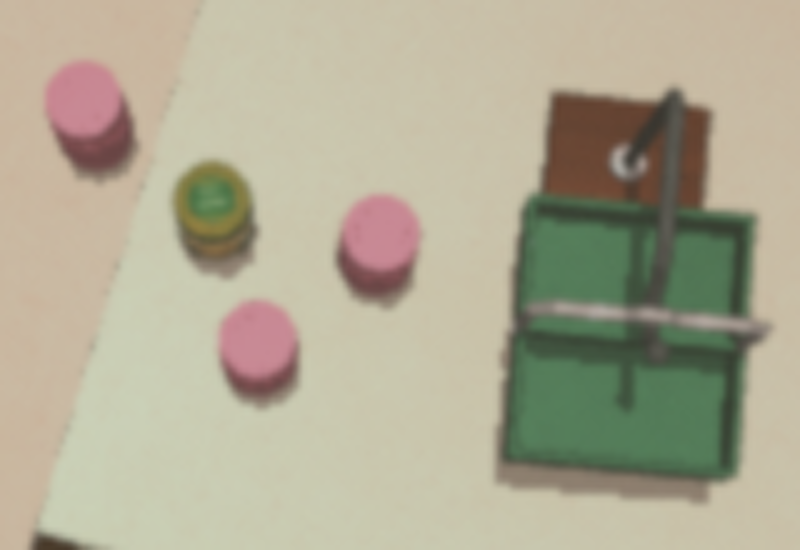

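The crop confirms the green-capped jar at (288,186), with pink decoys around it. The bail's level bar runs from crop (525,310) to (765,330), and the hook arm crosses it from the post to the tip at crop (655,350).

```bash
python3 - <<'E'
from h import *
import pickle
d=pickle.load(open("d.pkl","rb"));t=d["top"]
g=lambda u,v,z:atz(t,245+u/5-.4,145+v/5-.4,z).round(4)
c=[g(u,v,.113) for u,v in((530,197),(755,215),(735,478),(503,460))]
print(c,np.mean(c,0),"sides",[np.linalg.norm(c[i]-c[i-1]) for i in range(4)])
e=c[0]+c[1]-c[2]-c[3];print("yaw",np.arctan2(e[1],e[0]))
print("bar ends",g(525,310,.187),g(765,330,.187))
print("tip",g(655,350,.222),"armback",g(675,95,.214))
E
```

```text
[array([ 0.5561, -0.1711,  0.113 ]), array([ 0.5494, -0.3   ,  0.113 ]), array([ 0.3992, -0.2885,  0.113 ]), array([ 0.4062, -0.1578,  0.113 ])] [ 0.477725 -0.22935   0.113   ] sides [np.float64(0.15048887002034406), np.float64(0.12907400977733666), np.float64(0.15063960302656138), np.float64(0.13088731794944838)]
yaw -0.08245176702251034
bar ends [ 0.4811 -0.1623  0.187 ] [ 0.4737 -0.2916  0.187 ]
tip [ 0.4571 -0.2272  0.222 ] armback [ 0.595  -0.2384  0.214 ]
```

drive_tool:
  increments:
    - {"delta_pos":[30.7,-26,-1.3],"turn":0,"jaw":1}
    - {"delta_pos":[30.7,-26,-1.3],"turn":0,"jaw":1}
    - {"delta_pos":[30.7,-26,-1.3],"turn":0,"jaw":1}
    - {"delta_pos":[30.7,-26,-1.3],"turn":0,"jaw":1}
    - {"delta_pos":[30.7,-26,-1.3],"turn":0,"jaw":1}
    - {"delta_pos":[30.7,-26,-1.3],"turn":0,"jaw":1}
    - {"delta_pos":[30.7,-26,-1.3],"turn":0,"jaw":1}
    - {"delta_pos":[30.7,-26,-1.3],"turn":0,"jaw":1}

```text
time: 0.77
tool_pos: [0.4062, -0.3351, 0.4147]
tcp_rot: [-3.08, -0.614, 0.0]
wrist_force: [1.3, 0.2, 0.2]
width: 1.0
grip_force: 0.0
```

drive_tool:
  increments:
    - {"delta_pos":[30.7,-26,-1.3],"turn":0,"jaw":1}
    - {"delta_pos":[30.7,-26,-1.3],"turn":0,"jaw":1}
    - {"delta_pos":[30.7,-26,-1.3],"turn":0,"jaw":1}
    - {"delta_pos":[30.7,-26,-1.3],"turn":0,"jaw":1}
    - {"delta_pos":[0,0,0],"turn":-0.122,"jaw":1}
    - {"delta_pos":[0,0,0],"turn":-0.122,"jaw":1}
    - {"delta_pos":[0,0,0],"turn":-0.122,"jaw":1}
    - {"delta_pos":[0,0,0],"turn":-0.122,"jaw":1}

```text
time: 1.43
tool_pos: [0.4795, -0.1931, 0.4198]
tcp_rot: [-2.835, -1.351, 0.001]
wrist_force: [0.0, -0.6, 0.3]
width: 1.003
grip_force: 0.0
```

drive_tool:
  increments:
    - {"delta_pos":[0,0,0],"turn":-0.122,"jaw":1}
    - {"delta_pos":[0,0,0],"turn":-0.122,"jaw":1}
    - {"delta_pos":[0,0,0],"turn":-0.122,"jaw":1}
    - {"delta_pos":[0,0,0],"turn":-0.122,"jaw":1}
    - {"delta_pos":[0,0,0],"turn":-0.122,"jaw":1}
    - {"delta_pos":[0,0,0],"turn":0,"jaw":1}
    - {"delta_pos":[0,0,0],"turn":0,"jaw":1}
    - {"delta_pos":[0,0,0],"turn":0,"jaw":1}

```text
time: 2.1
tool_pos: [0.4794, -0.1938, 0.42]
tcp_rot: [-2.31, -2.128, 0.0]
wrist_force: [-0.1, -0.1, 0.4]
width: 1.001
grip_force: 0.0
```

```bash
cat >> h.py <<'E'
def go(x,y,z,yawy):
    "shift in present tool axes (mm) and turn (rad) to TCP xyz with tool y at world angle yawy"
    s=bot.read_state();M=R.from_rotvec(s["tcp_rot"]).as_matrix()
    a=np.arctan2(M[1,1],M[0,1]);t=(a-yawy+np.pi)%(2*np.pi)-np.pi
    c,si=np.cos(t),np.sin(t)
    d=M.T@(np.array([x,y,z])-s["tool_pos"])*1000
    print("t",s["time"],"pos",np.round(s["tool_pos"],4),"yawy %.3f"%a,"d",d.round(1),"turn %.3f"%t,
      "d after turn",(np.array([[c,si,0],[-si,c,0],[0,0,1]])@d).round(1),"tilt",M[:2,2].round(3),"F",np.round(s["wrist_force"],1),"w %.2f"%s["width"],"q",np.round(s["q"],2))
E
python3 - <<'E'
from h import *
go(.480,-.193,.342,-.078)
c=grab("wrist");save(c,"w1.png");import pickle;pickle.dump(c,open("w1.pkl","wb"))
C=np.array([.4777,-.2294,.065]);yw=-.078
Rz=R.from_euler("z",yw).as_matrix()
for p in[(0,51,122),(0,14,122),(0,-14,122),(0,-51,122),(75,65,48),(-75,65,48)]:print(p,proj(c,C+Rz@np.array(p)/1000).round(0))
E
```

```text
t 2.1 pos [ 0.4794 -0.1938  0.42  ] yawy -0.082 d [ 0.8  0.6 78. ] turn -0.004 d after turn [ 0.8  0.6 78. ] tilt [-0.  0.] F [-0.1 -0.1  0.4] w 1.00 q [-0.43 -0.05  1.92  0.    1.27 -0.35]
(0, 51, 122) [323. 192.]
(0, 14, 122) [323. 241.]
(0, -14, 122) [323. 276.]
(0, -51, 122) [323. 317.]
(75, 65, 48) [404. 157.]
(-75, 65, 48) [241. 157.]
```

View pics/w1.png

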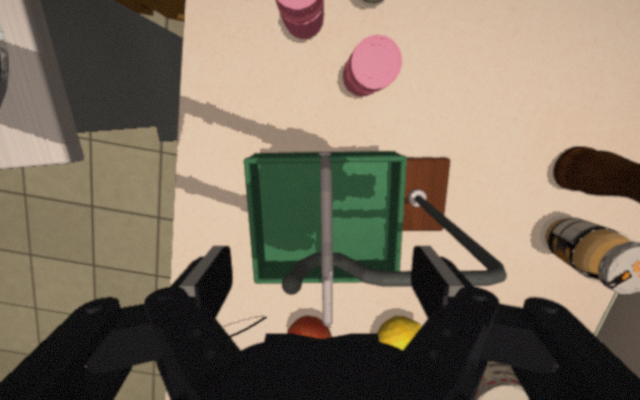

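The wrist view shows the bail bar vertical at column ~325, rows 155–320, and the caddy rim from (247,157) to (403,152). Both are within a few pixels of the prediction, so I'll descend and grasp.

drive_tool:
  increments:
    - {"delta_pos":[0.8,0.6,26],"turn":0,"jaw":1}
    - {"delta_pos":[0,0,26],"turn":0,"jaw":1}
    - {"delta_pos":[0,0,18],"turn":0,"jaw":1}
    - {"delta_pos":[0,0,8],"turn":0,"jaw":1}
    - {"delta_pos":[0,0,0],"turn":0,"jaw":1}
    - {"delta_pos":[0,0,0],"turn":0,"jaw":-0.2}
    - {"delta_pos":[0,0,0],"turn":0,"jaw":-0.5}
    - {"delta_pos":[0,0,0],"turn":0,"jaw":-0.7}
  grip_force: 90

```text
time: 2.82
tool_pos: [0.4809, -0.1935, 0.3441]
tcp_rot: [2.306, 2.13, 0.002]
wrist_force: [0.2, -0.4, -0.6]
width: 0.603
grip_force: 0.0
```

drive_tool:
  increments:
    - {"delta_pos":[0,0,0],"turn":0,"jaw":-1}
    - {"delta_pos":[0,0,0],"turn":0,"jaw":-1}
    - {"delta_pos":[0,0,0],"turn":0,"jaw":-1}
    - {"delta_pos":[0,0,0],"turn":0,"jaw":-1}
    - {"delta_pos":[0,0,0],"turn":0,"jaw":-1}
    - {"delta_pos":[0,0,0],"turn":0,"jaw":-1}
    - {"delta_pos":[0,0,0],"turn":0,"jaw":-1}
    - {"delta_pos":[0,0,0],"turn":0,"jaw":-1}

```text
time: 3.48
tool_pos: [0.4802, -0.1932, 0.3426]
tcp_rot: [2.307, 2.132, -0.0]
wrist_force: [-2.2, -0.2, 3.1]
width: 0.058
grip_force: 88.1
```

drive_tool:
  increments:
    - {"delta_pos":[0,0,-5],"turn":0,"jaw":-1}
    - {"delta_pos":[0,0,-8],"turn":0,"jaw":-1}
    - {"delta_pos":[0,0,-10],"turn":0,"jaw":-1}
    - {"delta_pos":[0,0,-10],"turn":0,"jaw":-1}
    - {"delta_pos":[0,0,-10],"turn":0,"jaw":-1}
    - {"delta_pos":[0,0,-7],"turn":0,"jaw":-1}
    - {"delta_pos":[0,0,0],"turn":0,"jaw":-1}
    - {"delta_pos":[0,0,0],"turn":0,"jaw":-1}

```text
time: 4.15
tool_pos: [0.4804, -0.1932, 0.3932]
tcp_rot: [2.306, 2.131, 0.001]
wrist_force: [-1.1, 0.1, -2.0]
width: 0.052
grip_force: 87.9
```

```bash
python3 - <<'E'
from h import *
go(.480-.130,-.193+.0104,.395,-.078)
c=grab("wrist");t=grab("top");s=grab("side")
a=t["img"][130:270,290:450];a=cv2.resize(a,(640,560),interpolation=2)
b=cv2.resize(c["img"],(0,0),fx=.25,fy=.25)
im=np.zeros((560,800,3),np.uint8);im[:,:640]=a;im[:100,640:]=b
save(dict(img=im),"lift.png")
E
```

```text
t 4.15 pos [ 0.4804 -0.1932  0.3932] yawy -0.079 d [   0.3 -130.8   -2. ] turn -0.001 d after turn [   0.4 -130.8   -2. ] tilt [ 0.002 -0.001] F [-1.1  0.1 -2. ] w 0.05 q [-0.43 -0.03  1.95  0.    1.22 -0.35]
```

View pics/lift.png

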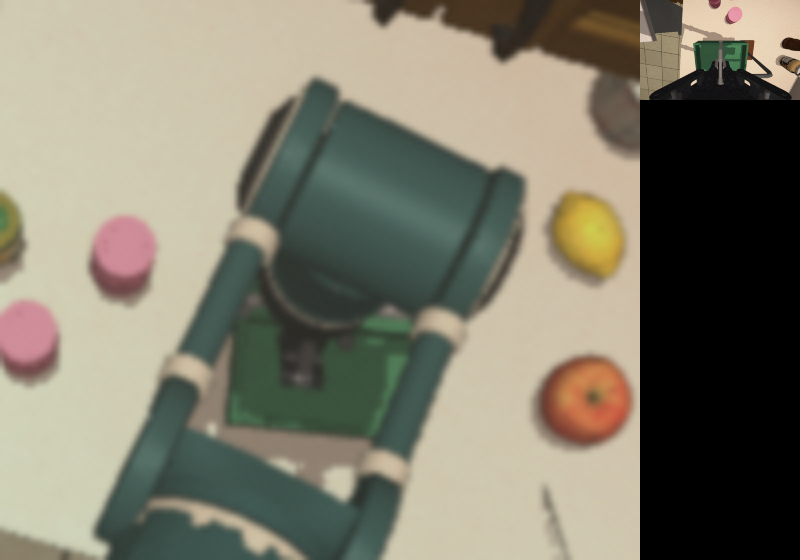

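The caddy is lifted about 50 mm: the wrist force shows its weight, and the wrist inset shows the bail between the fingers. I'll check the caddy's tilt numerically before drawing it off.

```bash
cat > tilt.py <<'E'
from h import *
def chk(yawc):
    s=bot.read_state();c=grab("wrist")
    hsv=cv2.cvtColor(c["img"],cv2.COLOR_RGB2HSV);m=cv2.inRange(hsv,(60,90,30),(90,255,255))
    n,l,st,_=cv2.connectedComponentsWithStats(m);i=1+np.argmax(st[1:,4]);print("green bbox l,t,r,b",st[i,0],st[i,1],st[i,0]+st[i,2],st[i,1]+st[i,3])
    g=np.array(s["tool_pos"])-[0,0,.155]
    for roll in(-.2,-.1,0,.1,.2):
        M=(R.from_euler("z",yawc)*R.from_euler("x",roll)).as_matrix()
        P=[proj(c,g+M@np.array([x,65-36,-122+48])/1000) for x in(-75,75)]
        print(roll,np.round(P,0).tolist())
E
python3 -c "
from tilt import *
chk(-.078)"
```

```text
green bbox l,t,r,b 329 164 434 285
-0.2 [[214.0, 194.0], [429.0, 194.0]]
-0.1 [[212.0, 184.0], [431.0, 184.0]]
0 [[210.0, 174.0], [433.0, 174.0]]
0.1 [[207.0, 164.0], [436.0, 164.0]]
0.2 [[204.0, 154.0], [440.0, 154.0]]
```

drive_tool:
  increments:
    - {"delta_pos":[0,-8,0],"turn":0,"jaw":-1}
    - {"delta_pos":[0,-16,0],"turn":0,"jaw":-1}
    - {"delta_pos":[0,-20,0],"turn":0,"jaw":-1}
    - {"delta_pos":[0,-20,0],"turn":0,"jaw":-1}
    - {"delta_pos":[0,-20,0],"turn":0,"jaw":-1}
    - {"delta_pos":[0,-20,0],"turn":0,"jaw":-1}
    - {"delta_pos":[0,-12,0],"turn":0,"jaw":-1}
    - {"delta_pos":[0,-6,0],"turn":0,"jaw":-1}

```text
time: 5.02
tool_pos: [0.3568, -0.1831, 0.3918]
tcp_rot: [-2.307, -2.131, 0.001]
wrist_force: [0.5, -1.0, -1.5]
width: 0.054
grip_force: 88.0
```

```bash
python3 -c "
from tilt import *
chk(-.078);go(.36,-.183,.395,-.078)"
```

```text
green bbox l,t,r,b 331 164 435 285
-0.2 [[214.0, 194.0], [429.0, 194.0]]
-0.1 [[212.0, 184.0], [431.0, 184.0]]
0 [[210.0, 174.0], [433.0, 174.0]]
0.1 [[207.0, 164.0], [436.0, 164.0]]
0.2 [[204.0, 154.0], [440.0, 154.0]]
t 5.0667 pos [ 0.3567 -0.1832  0.3919] yawy -0.080 d [ 0.4  3.2 -3.1] turn -0.002 d after turn [ 0.4  3.2 -3.1] tilt [-0.001  0.   ] F [-0.8  0.5 -2.1] w 0.06 q [-0.54 -0.27  2.16 -0.    1.25 -0.46]
```

The caddy is clear of the hook, with a slight stable roll of about 0.1 rad. I'll raise it and carry it over the jars to the board.

drive_tool:
  increments:
    - {"delta_pos":[0,0,-4],"turn":0,"jaw":-1}
    - {"delta_pos":[0,0,-10],"turn":0,"jaw":-1}
    - {"delta_pos":[0,0,-14],"turn":0,"jaw":-1}
    - {"delta_pos":[0,0,-14],"turn":0,"jaw":-1}
    - {"delta_pos":[0,0,-14],"turn":0,"jaw":-1}
    - {"delta_pos":[0,0,-12],"turn":0,"jaw":-1}
    - {"delta_pos":[0,0,-8],"turn":0,"jaw":-1}
    - {"delta_pos":[0,0,-4],"turn":0,"jaw":-1}

```text
time: 5.73
tool_pos: [0.3593, -0.1837, 0.4743]
tcp_rot: [2.305, 2.131, 0.001]
wrist_force: [0.6, -0.8, -2.5]
width: 0.055
grip_force: 88.0
```

drive_tool:
  increments:
    - {"delta_pos":[12,2,0],"turn":0,"jaw":-1}
    - {"delta_pos":[24,2,0],"turn":0,"jaw":-1}
    - {"delta_pos":[36,2,0],"turn":0,"jaw":-1}
    - {"delta_pos":[36,2,0],"turn":0,"jaw":-1}
    - {"delta_pos":[36,2,0],"turn":0,"jaw":-1}
    - {"delta_pos":[36,2,0],"turn":0,"jaw":-1}
    - {"delta_pos":[36,2,0],"turn":0,"jaw":-1}
    - {"delta_pos":[36,2,0],"turn":0,"jaw":-1}

```text
time: 6.4
tool_pos: [0.3941, 0.0683, 0.4721]
tcp_rot: [2.307, 2.132, 0.0]
wrist_force: [1.5, -0.6, -3.1]
width: 0.055
grip_force: 88.0
```

drive_tool:
  increments:
    - {"delta_pos":[36,2,0],"turn":0,"jaw":-1}
    - {"delta_pos":[36,2,0],"turn":0,"jaw":-1}
    - {"delta_pos":[36,2,0],"turn":0,"jaw":-1}
    - {"delta_pos":[36,2,0],"turn":0,"jaw":-1}
    - {"delta_pos":[36,2,0],"turn":0,"jaw":-1}
    - {"delta_pos":[36,2,0],"turn":-0.05,"jaw":-1}
    - {"delta_pos":[26,2,0],"turn":-0.05,"jaw":-1}
    - {"delta_pos":[14,1,0],"turn":-0.047,"jaw":-1}

```text
time: 7.07
tool_pos: [0.4269, 0.3241, 0.4714]
tcp_rot: [-2.138, -2.3, 0.0]
wrist_force: [-0.2, 0.1, -2.8]
width: 0.058
grip_force: 88.0
```

```bash
python3 -c "
from tilt import *
chk(.067);go(.4276,.321,.299,.067)
s=bot.read_state();print(s['torque'])"
```

```text
green bbox l,t,r,b 331 164 436 285
-0.2 [[214.0, 194.0], [429.0, 195.0]]
-0.1 [[212.0, 184.0], [431.0, 185.0]]
0 [[210.0, 173.0], [434.0, 175.0]]
0.1 [[207.0, 164.0], [437.0, 165.0]]
0.2 [[204.0, 154.0], [440.0, 155.0]]
t 7.1167 pos [0.4269 0.3251 0.4713] yawy 0.075 d [ -4.5   0.5 172.3] turn 0.008 d after turn [ -4.5   0.6 172.3] tilt [-0.001  0.002] F [ 1.5  3.1 -2.8] w 0.06 q [ 0.6  -0.03  1.81  0.    1.36  0.53]
[ 0.35262914 -0.06415146  0.00746967]
```

drive_tool:
  increments:
    - {"delta_pos":[-4,0,10],"turn":0,"jaw":-1}
    - {"delta_pos":[0,0,25],"turn":0,"jaw":-1}
    - {"delta_pos":[0,0,28],"turn":0,"jaw":-1}
    - {"delta_pos":[0,0,28],"turn":0,"jaw":-1}
    - {"delta_pos":[0,0,25],"turn":0,"jaw":-1}
    - {"delta_pos":[0,0,20],"turn":0,"jaw":-1}
    - {"delta_pos":[0,0,12],"turn":0,"jaw":-1}
    - {"delta_pos":[0,0,5],"turn":0,"jaw":-1}

```text
time: 7.78
tool_pos: [0.4261, 0.315, 0.3161]
tcp_rot: [-2.146, -2.293, 0.008]
wrist_force: [0.6, -0.7, -2.7]
width: 0.059
grip_force: 87.9
```

drive_tool:
  increments:
    - {"delta_pos":[0,0,2],"turn":0,"jaw":-1}
    - {"delta_pos":[0,0,2],"turn":0,"jaw":-1}
    - {"delta_pos":[0,0,2],"turn":0,"jaw":-1}
    - {"delta_pos":[0,0,2],"turn":0,"jaw":-1}
    - {"delta_pos":[0,0,2],"turn":0,"jaw":-1}
    - {"delta_pos":[0,0,0],"turn":0,"jaw":-1}
    - {"delta_pos":[0,0,0],"turn":0,"jaw":-1}
    - {"delta_pos":[0,0,0],"turn":0,"jaw":-1}

```text
time: 8.45
tool_pos: [0.4271, 0.3169, 0.3095]
tcp_rot: [2.144, 2.296, 0.001]
wrist_force: [0.7, 0.8, -1.5]
width: 0.055
grip_force: 87.9
```

drive_tool:
  increments:
    - {"delta_pos":[0,0,1],"turn":0,"jaw":-1}
    - {"delta_pos":[0,0,1],"turn":0,"jaw":-1}
    - {"delta_pos":[0,0,1],"turn":0,"jaw":-1}
    - {"delta_pos":[0,0,1],"turn":0,"jaw":-1}
    - {"delta_pos":[0,0,1],"turn":0,"jaw":-1}
    - {"delta_pos":[0,0,0],"turn":0,"jaw":-1}

```text
time: 8.95
tool_pos: [0.427, 0.3167, 0.3039]
tcp_rot: [-2.145, -2.296, 0.001]
wrist_force: [0.8, -0.1, -1.8]
width: 0.059
grip_force: 87.9
```

```bash
python3 -c "
from tilt import *
chk(.067);go(.4276,.321,.299,.067)
s=bot.read_state();print(s['torque'])"
```

```text
green bbox l,t,r,b 332 164 435 286
-0.2 [[214.0, 194.0], [429.0, 194.0]]
-0.1 [[212.0, 184.0], [431.0, 184.0]]
0 [[210.0, 174.0], [433.0, 174.0]]
0.1 [[207.0, 164.0], [436.0, 164.0]]
0.2 [[204.0, 154.0], [440.0, 154.0]]
t 9.0 pos [0.427  0.3168 0.3041] yawy 0.068 d [4.2 0.9 5.1] turn 0.001 d after turn [4.2 0.9 5.1] tilt [-0. -0.] F [-0.3  0.5 -2.7] w 0.05 q [0.59 0.08 2.01 0.   1.05 0.52]
[ 0.08852083  0.01893638 -0.02306522]
```

drive_tool:
  increments:
    - {"delta_pos":[0,0,1],"turn":0,"jaw":-1}
    - {"delta_pos":[0,0,1],"turn":0,"jaw":-1}
    - {"delta_pos":[0,0,1],"turn":0,"jaw":-1}
    - {"delta_pos":[0,0,1],"turn":0,"jaw":-1}
    - {"delta_pos":[0,0,1],"turn":0,"jaw":-1}
    - {"delta_pos":[0,0,0],"turn":0,"jaw":-1}
    - {"delta_pos":[0,0,0],"turn":0,"jaw":-1}

```text
time: 9.58
tool_pos: [0.4281, 0.3172, 0.3006]
tcp_rot: [2.144, 2.295, 0.005]
wrist_force: [3.2, -0.9, 4.4]
width: 0.054
grip_force: 89.1
```

Contact with the board is made, so I'll release and rise.

drive_tool:
  increments:
    - {"delta_pos":[0,0,0],"turn":0,"jaw":-0.8}
    - {"delta_pos":[0,0,0],"turn":0,"jaw":-0.5}
    - {"delta_pos":[0,0,0],"turn":0,"jaw":0}
    - {"delta_pos":[0,0,0],"turn":0,"jaw":0.2}
    - {"delta_pos":[0,0,0],"turn":0,"jaw":0.2}
    - {"delta_pos":[0,0,-10],"turn":0,"jaw":0.2}
    - {"delta_pos":[0,0,-30],"turn":0,"jaw":0.2}
    - {"delta_pos":[0,0,-40],"turn":0,"jaw":0.2}

```text
time: 10.25
tool_pos: [0.4256, 0.3159, 0.3766]
tcp_rot: [-2.143, -2.294, 0.013]
wrist_force: [1.1, 0.0, 0.3]
width: 0.6
grip_force: 0.0
```

```bash
python3 -c "
from h import *
go(.55,.007,.42,-.724)"
```

```text
t 10.25 pos [0.4256 0.3159 0.3766] yawy 0.068 d [-316.8  102.8  -42.8] turn 0.792 d after turn [-149.4  297.7  -42.8] tilt [-0.007 -0.005] F [1.1 0.  0.3] w 0.60 q [0.59 0.01 1.94 0.   1.2  0.52]
```

drive_tool:
  increments:
    - {"delta_pos":[-35.2,11.4,-4.8],"turn":0,"jaw":1}
    - {"delta_pos":[-35.2,11.4,-4.8],"turn":0,"jaw":1}
    - {"delta_pos":[-35.2,11.4,-4.8],"turn":0,"jaw":1}
    - {"delta_pos":[-35.2,11.4,-4.8],"turn":0,"jaw":1}
    - {"delta_pos":[-35.2,11.4,-4.8],"turn":0,"jaw":1}
    - {"delta_pos":[-35.2,11.4,-4.8],"turn":0,"jaw":1}
    - {"delta_pos":[-35.2,11.4,-4.8],"turn":0,"jaw":1}
    - {"delta_pos":[-35.2,11.4,-4.8],"turn":0,"jaw":1}

```text
time: 10.92
tool_pos: [0.5374, 0.0403, 0.4189]
tcp_rot: [2.144, 2.295, 0.001]
wrist_force: [0.8, 0.4, -0.8]
width: 0.999
grip_force: 0.0
```

drive_tool:
  increments:
    - {"delta_pos":[-35.2,11.4,-4.8],"turn":0,"jaw":1}
    - {"delta_pos":[0,0,0],"turn":0.113,"jaw":1}
    - {"delta_pos":[0,0,0],"turn":0.113,"jaw":1}
    - {"delta_pos":[0,0,0],"turn":0.113,"jaw":1}
    - {"delta_pos":[0,0,0],"turn":0.113,"jaw":1}
    - {"delta_pos":[0,0,0],"turn":0.113,"jaw":1}
    - {"delta_pos":[0,0,0],"turn":0.113,"jaw":1}
    - {"delta_pos":[0,0,0],"turn":0.113,"jaw":1}

```text
time: 11.58
tool_pos: [0.5509, 0.0077, 0.4232]
tcp_rot: [-2.867, -1.284, -0.0]
wrist_force: [0.0, 0.9, 0.3]
width: 1.001
grip_force: 0.0
```

```bash
python3 - <<'E'
from h import *
import pickle
c=grab("wrist");t=grab("top")
go(.55,.007,.245,-.724)
print("jar top pred px",proj(c,np.array([.55,.007,.106])), "base",proj(c,np.array([.55,.007,.0])))
im=np.zeros((400+200,640,3),np.uint8);im[:400]=c["img"]
a=cv2.resize(t["img"][150:275,130:250],(320,333),interpolation=2)
im[400:,:320]=a[60:260]
save(dict(img=im),"w2.png");pickle.dump((c,t),open("w2.pkl","wb"))
E
```

```text
t 11.6833 pos [0.5509 0.0077 0.4231] yawy -0.723 d [ -1.2  -0.2 178.1] turn 0.001 d after turn [ -1.2  -0.2 178.1] tilt [0. 0.] F [ 0.  -0.9  0.5] w 1.00 q [-0.03  0.02  1.85  0.    1.27  0.69]
jar top pred px [320.80208344 186.91751481] base [320.92360555 168.0676975 ]
```

View pics/w2.png

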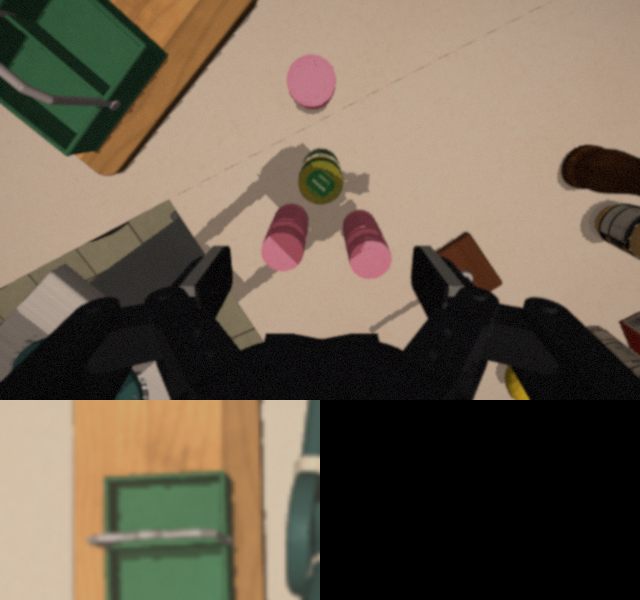

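The wrist view shows the green-capped jar's top at about (321,182), with the pink jars at (285,250), (370,258) and (311,80), all clear of the finger line. The inset shows the caddy standing on the board. Next I'll work out the small correction and the caddy's pose.

```bash
python3 - <<'E'
from h import *
import pickle
c,t=pickle.load(open("w2.pkl","rb"))
p=atz(c,321,182,.106);print(p);go(p[0],p[1],.245,-.724)
# caddy in top view: rim mask
hsv=cv2.cvtColor(t["img"],cv2.COLOR_RGB2HSV);m=cv2.inRange(hsv,(55,80,20),(90,255,255));m[:,:140]=0;m[:,240:]=0;m[:150]=0
ct=max(cv2.findContours(m,0,2)[0],key=cv2.contourArea)
q=cv2.boxPoints(cv2.minAreaRect(ct));w=np.array([atz(t,u,v,.070) for u,v in q])
print(q.round(1).tolist(),w.round(3).tolist(),"c",w.mean(0).round(4),"sides",[np.linalg.norm(w[i]-w[i-1]).round(3) for i in range(4)])
e=[w[i]-w[i-1] for i in range(4)];print([round(np.arctan2(k[1],k[0]),3) for k in e])
E
```

```text
[0.55342218 0.01054272 0.106     ]
t 11.6833 pos [0.5509 0.0077 0.4231] yawy -0.723 d [  3.7   0.  178.1] turn 0.001 d after turn [  3.7   0.  178.1] tilt [0. 0.] F [ 0.  -0.9  0.5] w 1.00 q [-0.03  0.02  1.85  0.    1.27  0.69]
[[190.0, 231.0], [213.0, 231.0], [213.0, 249.0], [190.0, 249.0]] [[0.414, 0.284, 0.07], [0.416, 0.218, 0.07], [0.365, 0.216, 0.07], [0.363, 0.281, 0.07]] c [0.3897 0.2497 0.07  ] sides [np.float64(0.051), np.float64(0.066), np.float64(0.051), np.float64(0.065)]
[np.float64(0.059), np.float64(-1.545), np.float64(-3.089), np.float64(1.596)]
```

drive_tool:
  increments:
    - {"delta_pos":[3,0,20],"turn":0,"jaw":1}
    - {"delta_pos":[0,0,35],"turn":0,"jaw":1}
    - {"delta_pos":[0,0,35],"turn":0,"jaw":1}
    - {"delta_pos":[0,0,35],"turn":0,"jaw":1}
    - {"delta_pos":[0,0,30],"turn":0,"jaw":1}
    - {"delta_pos":[0,0,15],"turn":0,"jaw":1}
    - {"delta_pos":[0,0,8],"turn":0,"jaw":1}
    - {"delta_pos":[0,0,0],"turn":0,"jaw":1}

```text
time: 12.35
tool_pos: [0.552, 0.01, 0.2426]
tcp_rot: [-2.861, -1.294, 0.006]
wrist_force: [0.2, -0.1, 0.1]
width: 1.0
grip_force: 0.0
```

drive_tool:
  increments:
    - {"delta_pos":[0,0,0],"turn":0,"jaw":0.5}
    - {"delta_pos":[0,0,0],"turn":0,"jaw":0.3}
    - {"delta_pos":[0,0,0],"turn":0,"jaw":0.15}
    - {"delta_pos":[0,0,0],"turn":0,"jaw":0}
    - {"delta_pos":[0,0,0],"turn":0,"jaw":-0.3}
    - {"delta_pos":[0,0,0],"turn":0,"jaw":-0.3}
    - {"delta_pos":[0,0,0],"turn":0,"jaw":-0.3}
    - {"delta_pos":[0,0,0],"turn":0,"jaw":-0.3}
  grip_force: 45

```text
time: 13.02
tool_pos: [0.5539, 0.0101, 0.2467]
tcp_rot: [2.862, 1.292, 0.005]
wrist_force: [-1.2, 1.0, 6.2]
width: 0.512
grip_force: 45.5
```

drive_tool:
  increments:
    - {"delta_pos":[0,0,-8],"turn":0,"jaw":-0.3}
    - {"delta_pos":[0,0,-20],"turn":0,"jaw":-0.3}
    - {"delta_pos":[0,0,-30],"turn":0,"jaw":-0.3}
    - {"delta_pos":[0,0,-35],"turn":0,"jaw":-0.3}
    - {"delta_pos":[0,0,-35],"turn":0,"jaw":-0.3}
    - {"delta_pos":[0,0,-30],"turn":0,"jaw":-0.3}
    - {"delta_pos":[0,0,-22],"turn":0,"jaw":-0.3}
    - {"delta_pos":[0,0,-10],"turn":0,"jaw":-0.3}

```text
time: 13.68
tool_pos: [0.5536, 0.0099, 0.4397]
tcp_rot: [2.86, 1.291, 0.01]
wrist_force: [-0.3, -0.7, -1.1]
width: 0.514
grip_force: 46.0
```

drive_tool:
  increments:
    - {"delta_pos":[6,-20,0],"turn":0,"jaw":-0.3}
    - {"delta_pos":[10.4,-34,0],"turn":0,"jaw":-0.3}
    - {"delta_pos":[10.4,-34,0],"turn":0,"jaw":-0.3}
    - {"delta_pos":[10.4,-34,0],"turn":0,"jaw":-0.3}
    - {"delta_pos":[10.4,-34,0],"turn":0,"jaw":-0.3}
    - {"delta_pos":[10.4,-34,0],"turn":0,"jaw":-0.3}
    - {"delta_pos":[10.4,-34,0],"turn":0,"jaw":-0.3}
    - {"delta_pos":[10.4,-34,0],"turn":0,"jaw":-0.3}

```text
time: 14.35
tool_pos: [0.4101, 0.2407, 0.4336]
tcp_rot: [2.864, 1.292, -0.002]
wrist_force: [1.6, -0.6, -1.3]
width: 0.517
grip_force: 46.1
```

drive_tool:
  increments:
    - {"delta_pos":[12.5,-42,0],"turn":0,"jaw":-0.3}
    - {"delta_pos":[0,0,0],"turn":0.1117,"jaw":-0.3}
    - {"delta_pos":[0,0,0],"turn":0.1117,"jaw":-0.3}
    - {"delta_pos":[0,0,0],"turn":0.1117,"jaw":-0.3}
    - {"delta_pos":[0,0,0],"turn":0.1117,"jaw":-0.3}
    - {"delta_pos":[0,0,0],"turn":0.1117,"jaw":-0.3}
    - {"delta_pos":[0,0,0],"turn":0.1117,"jaw":-0.3}
    - {"delta_pos":[0,0,0],"turn":0.1117,"jaw":-0.3}

```text
out of range
```

```bash
python3 - <<'E'
from h import *
import pickle
go(.389,.278,.2725,-1.504)
c=grab("wrist");save(c,"w3.png");pickle.dump(c,open("w3.pkl","wb"))
C=np.array([.4305,.281,.022]);Rz=R.from_euler("z",.067).as_matrix()
for p in[(-75,-65,48),(75,-65,48),(75,65,48),(-75,65,48),(0,51,122),(0,-51,122)]:print(p,proj(c,C+Rz@np.array(p)/1000).round(0))
E
```

```text
t 14.35 pos [0.4101 0.2407 0.4336] yawy -0.723 d [ 14.2 -40.4 161.1] turn 0.781 d after turn [-18.4 -38.7 161.1] tilt [-0.001 -0.001] F [ 1.6 -0.6 -1.3] w 0.52 q [ 0.48 -0.14  1.98 -0.    1.3   1.2 ]
(-75, -65, 48) [306. 222.]
(75, -65, 48) [402. 129.]
(75, 65, 48) [316.  36.]
(-75, 65, 48) [220. 143.]
(0, 51, 122) [263.  98.]
(0, -51, 122) [349. 184.]
```

View pics/w3.png

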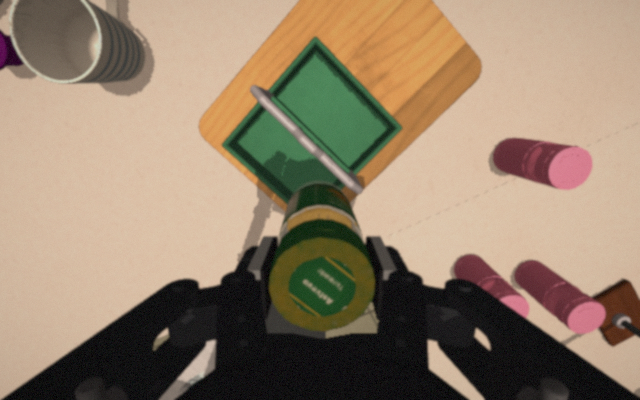

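The third move was refused because one number passed the limit. The view shows the caddy's rim corners at (402,129), (316,38) and (222,143), which match the predicted pose within 2 px. The jar is held upright.

drive_tool:
  increments:
    - {"delta_pos":[13,-39,0],"turn":0,"jaw":-0.3}
    - {"delta_pos":[0,0,0],"turn":0.1117,"jaw":-0.3}
    - {"delta_pos":[0,0,0],"turn":0.1117,"jaw":-0.3}
    - {"delta_pos":[0,0,0],"turn":0.1117,"jaw":-0.3}
    - {"delta_pos":[0,0,0],"turn":0.1117,"jaw":-0.3}
    - {"delta_pos":[0,0,0],"turn":0.1117,"jaw":-0.3}
    - {"delta_pos":[0,0,0],"turn":0.1117,"jaw":-0.3}
    - {"delta_pos":[0,0,0],"turn":0.1117,"jaw":-0.3}

```text
time: 15.07
tool_pos: [0.3908, 0.2749, 0.4335]
tcp_rot: [3.139, 0.095, -0.002]
wrist_force: [0.8, -0.9, -0.8]
width: 0.515
grip_force: 46.5
```

```bash
python3 - <<'E'
from h import *
go(.389,.278,.2725,-1.504)
E
```

```text
t 15.0667 pos [0.3908 0.2749 0.4335] yawy -1.510 d [ -1.3  -3.3 161. ] turn -0.006 d after turn [ -1.3  -3.3 161. ] tilt [-0.002 -0.001] F [ 0.8 -0.9 -0.8] w 0.52 q [ 0.56 -0.13  1.97 -0.    1.3   2.07]
```

drive_tool:
  increments:
    - {"delta_pos":[-1.3,-3,10],"turn":0,"jaw":-0.3}
    - {"delta_pos":[0,0,25],"turn":0,"jaw":-0.3}
    - {"delta_pos":[0,0,28],"turn":0,"jaw":-0.3}
    - {"delta_pos":[0,0,28],"turn":0,"jaw":-0.3}
    - {"delta_pos":[0,0,25],"turn":0,"jaw":-0.3}
    - {"delta_pos":[0,0,18],"turn":0,"jaw":-0.3}
    - {"delta_pos":[0,0,10],"turn":0,"jaw":-0.3}
    - {"delta_pos":[0,0,4],"turn":0,"jaw":-0.3}

```text
time: 15.73
tool_pos: [0.3883, 0.2774, 0.2835]
tcp_rot: [3.137, 0.107, -0.007]
wrist_force: [-0.1, -0.5, -1.1]
width: 0.515
grip_force: 46.5
```

drive_tool:
  increments:
    - {"delta_pos":[0,0,2],"turn":0,"jaw":-0.3}
    - {"delta_pos":[0,0,2],"turn":0,"jaw":-0.3}
    - {"delta_pos":[0,0,2],"turn":0,"jaw":-0.3}
    - {"delta_pos":[0,0,1],"turn":0,"jaw":-0.3}
    - {"delta_pos":[0,0,1],"turn":0,"jaw":-0.3}
    - {"delta_pos":[0,0,1],"turn":0,"jaw":-0.3}
    - {"delta_pos":[0,0,0],"turn":0,"jaw":-0.3}

```text
time: 16.32
tool_pos: [0.3896, 0.2782, 0.2777]
tcp_rot: [-3.14, -0.104, -0.001]
wrist_force: [0.2, 0.9, -1.2]
width: 0.515
grip_force: 46.5
```

drive_tool:
  increments:
    - {"delta_pos":[0,0,1],"turn":0,"jaw":-0.3}
    - {"delta_pos":[0,0,1],"turn":0,"jaw":-0.3}
    - {"delta_pos":[0,0,1],"turn":0,"jaw":-0.3}
    - {"delta_pos":[0,0,1],"turn":0,"jaw":-0.3}
    - {"delta_pos":[0,0,0],"turn":0,"jaw":-0.3}
    - {"delta_pos":[0,0,0],"turn":0,"jaw":-0.3}

```text
time: 16.82
tool_pos: [0.3895, 0.2782, 0.2733]
tcp_rot: [3.14, 0.104, -0.0]
wrist_force: [-0.7, -0.5, -0.9]
width: 0.515
grip_force: 46.5
```

drive_tool:
  increments:
    - {"delta_pos":[0,0,1],"turn":0,"jaw":-0.3}
    - {"delta_pos":[0,0,0.7],"turn":0,"jaw":-0.3}
    - {"delta_pos":[0,0,0],"turn":0,"jaw":-0.3}
    - {"delta_pos":[0,0,0],"turn":0,"jaw":-0.3}

```text
time: 17.15
tool_pos: [0.3899, 0.2784, 0.2728]
tcp_rot: [-3.14, -0.104, -0.001]
wrist_force: [-1.3, -0.6, 4.9]
width: 0.518
grip_force: 46.9
```

drive_tool:
  increments:
    - {"delta_pos":[0,0,0],"turn":0,"jaw":0.1}
    - {"delta_pos":[0,0,0],"turn":0,"jaw":0.3}
    - {"delta_pos":[0,0,0],"turn":0,"jaw":0.6}
    - {"delta_pos":[0,0,0],"turn":0,"jaw":0.8}
    - {"delta_pos":[0,0,-10],"turn":0,"jaw":0.8}
    - {"delta_pos":[0,0,-30],"turn":0,"jaw":0.8}
    - {"delta_pos":[0,0,-40],"turn":0,"jaw":0.8}
    - {"delta_pos":[0,0,-40],"turn":0,"jaw":0.8}

```text
time: 17.82
tool_pos: [0.3889, 0.2778, 0.3925]
tcp_rot: [3.138, 0.103, -0.004]
wrist_force: [0.5, -0.1, -0.2]
width: 0.902
grip_force: 0.0
```

drive_tool:
  increments:
    - {"delta_pos":[0,0,-20],"turn":0,"jaw":0.8}
    - {"delta_pos":[0,0,0],"turn":0,"jaw":0.8}
    - {"delta_pos":[0,0,0],"turn":0,"jaw":0.8}

```text
time: 18.07
tool_pos: [0.3899, 0.2785, 0.4143]
tcp_rot: [-3.137, -0.103, -0.006]
wrist_force: [-0.0, -0.1, -0.1]
width: 0.9
grip_force: 0.0
```

```bash
python3 - <<'E'
from h import *
c=grab("wrist");save(c,"w4.png")
for z in(.133,.027):print(proj(c,np.array([.3895,.278,z])))
E
```

```text
[322.06000351 197.46694446]
[322.07491572 174.20410559]
```

View pics/w4.png

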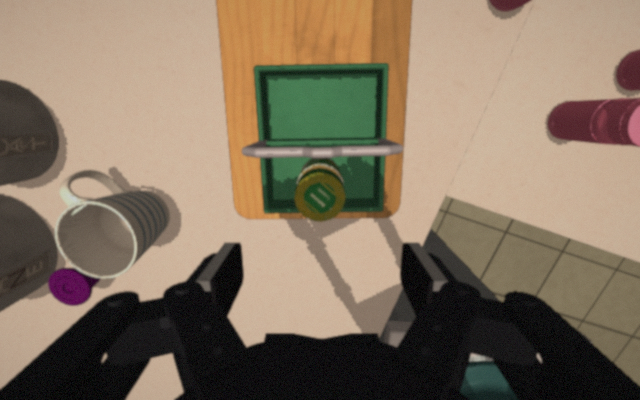

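The jar stands upright in the near compartment, its cap at (320,195) against (322,197) predicted. The caddy is fully on the board, and the gripper is clear.

```bash
python3 -c "
from workcell import bot
print(bot.finish_job())"
```

```text
the job is handed in; nothing more can be done
None
```

The job is handed in: the caddy stands on the chopping board with the green-capped jar upright in its nearer compartment, and the lemon and apple were not touched.

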